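# Baking beads from the dial shaker into the stoneware bowl

## Task

While the square glass shaker still lies on its wooden rest, turn its dial with the lug until the largest opening is over the mouth (lug straight up). Then pick the shaker up, shake all four steel baking beads out of it into the stoneware bowl, and lay it back on its rest as it was. Leave the bowl and everything else standing where they are.

Things in the scene. Friction and masses are not known exactly. Their poses are not given: they have to be found in the camera images.
- shaker_mid (a point): centre of the shaker, a square glass jar (56 x 56 mm across, 120 mm long, 0.4 to 0.6 kg full) with a lid and dial on one end, four beads inside. It lies on the rest, dial end towards the robot and raised 15 degrees. To grasp: across its 56 mm width from above, here; the glass is clear of the rest 35 mm either way along, the board's surface lies 29 mm below
- shaker: the same point. Its frame is level while the shaker lies on its rest: z up, x horizontal and away from the dial end, y across. In this frame the long axis runs from the bottom end to the dial end along a = (-cos 15, 0, sin 15 degrees); u = (sin 15, 0, cos 15 degrees) is square to the jar's upper face. Lid and round dial (64 mm across) lie 60 to 69 mm along a
- mouth (a point): centre of the lid's only mouth, 33 mm wide and 24 mm high, at the lid's lower edge: from shaker 69 mm along a and 13.5 mm down against u. Beads roll out of it when the dial end points a little below level with the jar's upper face still up, if the dial's large opening is over it; the bottom edge of the dial is 19 mm lower (along -u)
- dial (a joint): turn of the dial about the long axis (rad), -1.3 to 1.3; stays where left (friction 0.03 N m, 0.7 N at the lug). 0: lug straight up, its large opening (34 mm, the largest) right over the mouth. Positive: lug leans to the shaker's +y. Near -1.3 and 1.3 the mouth is mostly covered, with holes too small for the beads. Starts with the lug leaning to -y (-1.0 to -0.6)
- lug_tip (a point): middle of the outer end of the dial's lug, a bar 12 mm wide sideways and 10 mm thick along a, standing radially out of the dial from 24 to 54 mm from the axis, 64.5 to 74.5 mm along a. This point is 54 mm from the axis, 69.5 mm along a. The large opening is opposite the lug. Pushed lightly along its arc it turns the dial; pressed towards the axis it wedges
- rest: fixed fir rest: board 125 x 84 mm sloping 15 degrees, two pairs of cheeks 16 mm high, 62 mm apart inside, at 36 to 52 mm from the centre towards the dial end and 38 to 54 mm the other way, and a stop 62 mm along at the low end. Origin on the drawer floor under its centre, x away from the dial end. At home the shaker's centre is 62 mm above this origin, frames parallel
- bowl: round stoneware bowl standing loose on the drawer floor, 140 mm across the rim, 50 mm tall, 0.45 kg; origin at the centre of its underside
- bead1_center (a point): centre of one of the four steel baking beads, 16 mm balls of 17 g, inside the shaker at the start
- bead2_center (a point): centre of one of the four steel baking beads, 16 mm balls of 17 g, inside the shaker at the start
- bead3_center (a point): centre of one of the four steel baking beads, 16 mm balls of 17 g, inside the shaker at the start
- bead4_center (a point): centre of one of the four steel baking beads, 16 mm balls of 17 g, inside the shaker at the start
- flip_jar: flip-lid glass jar, upright, 74 mm across, 97 mm tall; to be left where it is. Origin at the centre of its underside
- spurtle: flat wooden spurtle lying in the drawer, 195 mm long along its x, 14 mm thick; to be left where it is. Origin near its middle, at its underside
- spoon_ring: ring of three steel measuring spoons lying flat, about 130 mm long, 9 mm thick; to be left where it is. Origin near its middle, at its underside
- tin: upright steel tin, 70 mm across, 80 mm tall; to be left where it is. Origin at the centre of its underside
- scraper: bench scraper lying flat, 120 x 95 mm, 16 mm thick; to be left where it is. Origin at the centre of its underside
- bucket_lid: clear round dough bucket lid flat on the counter left of the drawer, 200 mm across, 17 mm thick; to be left where it is. Origin at the centre of its underside
Things that resemble listed ones, but are neither listed nor needed, are in the scene too. Leave any blue or green look-alike of the shaker alone.

How it is judged:
On the way, in this order (a step that is already met when the one before it is completed fails the run):
1. dial turned to the largest opening (within 0.2 rad) with the shaker still on its rest (value of joint dial between -0.2 and 0.2 rad and x of shaker_mid in the frame of rest between -0.012 and 0.012 m and y of shaker_mid in the frame of rest between -0.01 and 0.01 m and z of shaker_mid in the frame of rest between 0.056 and 0.068 m and angle between the x axis of shaker_mid and the x axis of rest, either way round below 0.12 rad and angle between shaker_mid's own z axis and vertical below 0.1 rad), for 0.2 s.
2. all four beads in the bowl (horizontal distance between each of bead1_center, bead2_center, bead3_center, bead4_center and bowl below 0.066 m and z of bead1_center in the frame of bowl between 0 and 0.06 m and z of bead2_center in the frame of bowl between 0 and 0.06 m and z of bead3_center in the frame of bowl between 0 and 0.06 m and z of bead4_center in the frame of bowl between 0 and 0.06 m), for 0.2 s.
At the end, for the whole second after the job is handed in: All four beads lie in the bowl (centres within 66 mm of its axis and less than 60 mm above its underside), the bowl stands upright, and the shaker lies at rest on its rest as at the start: centre within 12 mm along, 10 mm across and 6 mm in height of its home, level and in line within 0.1 rad (all of step 2 and x of shaker_mid in the frame of rest between -0.012 and 0.012 m and y of shaker_mid in the frame of rest between -0.01 and 0.01 m and z of shaker_mid in the frame of rest between 0.056 and 0.068 m and angle between the x axis of shaker_mid and the x axis of rest, either way round below 0.12 rad and angle between each of shaker_mid, bowl's own z axis and vertical below 0.1 rad and linear speed of shaker below 0.02 m/s); the robot touches nothing.
It fails at once if the bowl is shifted more than 40 mm (distance of bowl from where it was at the start of the episode above 0.04 m).
It fails at once if another object in the drawer or on the counter is shifted more than 40 mm (distance of any of flip_jar, spurtle, spoon_ring, tin, scraper, bucket_lid from where it was at the start of the episode above 0.04 m).
It also fails if it takes over 64 s, if anything falls off the work surface, if the arm or the gripper's body presses on something with over 40 N, if the wrist force passes 120 N, or if a joint passes its speed limit or range.

## Robot

A 6-joint arm with a two-finger parallel gripper is mounted at the origin on the work surface. World frame = base frame: x ahead of the robot, y to its left, z up, the work surface at z = 0. Lengths are in m, angles in rad, forces in N, time in s.
With the tool pointing down it reaches from about 0.425 to 0.95 m from the base axis. Payload 14.7 kg.
Tool frame: the origin (TCP) lies on the mounting face of the last link; the fingertips stand env.tips_ahead ahead of it and the grasp point (between the pads) lies 155 mm ahead of it (env.tips_ahead is the distance from the TCP to the fingertips, in m); z points along the fingers, y is the line along which they close (so a half turn about z gives the same grasp; the last joint's range is limited). The gripper opens to 85 mm and grips with 20 to 120 N. Pads are 22 mm wide; open, the fingers measure 114 mm over their backs; the gripper's body (76 mm by 85 mm) begins 54 mm behind the grasp point. The pads swing forward as they close: fully open they stand 13 mm farther back than shut.
Start: joints at [1.125, 0.48, 1.596, -0, 1.065, -0.047], TCP at [0.252, 0.599, 0.405] pointing down, gripper open.
Joint ranges: [-2.75, 2.75], [-0.82, 2.05], [0.23, 2.67], [-1.56, 4.7], [0.09, 2.69], [-2.92, 2.92]. Speed limits (rad/s): [1.89, 1.89, 2.39, 3.01, 3.01, 3.01].

## Interface

Orientations are given as a rotation vector (axis times angle).
In Python, from cell import env, get_image, ticket gives the robot as it stands.
- The arm moves only by the shell command python3 -m jog 'ROWS'. ROWS is JSON, a list of rows, each a list of 3 entries, a list of its own where there are three numbers: the gripper command: -1 is shut, 1 is fully open, values between are in proportion, then the shift along the world's x, y, z normalised to -1 to 1, where 1 is 0.03 m, then the turn about the world's z normalised to -1 to 1, where 1 is 0.08 rad. A call has 1 to 5 rows; each row shifts and turns the commanded pose from where the row before left it; what a row does not reach is not made up. A row lasts 1/8 s, in which the tool goes at most 62.5 mm and 10.7 degrees, less where a joint would pass 70% of its speed; a pose out of reach is approached as far as the arm can. A call with a number of a shift or a turn outside -1 to 1 is refused whole. A call with a gripper value outside its range is refused whole. The fingers move at their own pace and stop on an object; the grip force is fixed at half the most. Time passes only in rows, so rows that do not move let the fingers close. It gives the time, the measured TCP pose, the force, the opening and the grip force at its end, in the units of the state.
- env.get_state(): the state, without advancing time (a new reading comes with each control period).
- get_image(name): name is "scene" or "top"; returns a dict with "image" (400x640x3 uint8, blue, green, red), "z_map" (400x640 float32, m along the optical axis (not along the pixel's ray), 0 where there is no reading), "fx", "fy", "cx", "cy" (pixels), "k1" (the pictures are not rectified: a ray, as slopes to the right and down, at radius r is drawn at 1 + k1 r^2 times it, then the intrinsics apply), "origin" and "attitude" of the camera in the world. Camera axes: x right, y down, z forward; pixel columns grow to the right and rows downward; lengths in m; the calibration is good to about 2 mm. A picture is of the moment at which its call begins.
- ticket.close_job(): hands the job in; it is judged then, once.
The state is a dict: "t": time; "joints": joint angles; "dq": joint speeds; "joint_torque": joint torques, N m; "ee_pos": TCP position; "eef_rot": TCP orientation; "ft_force": force on the tool from outside, world axes, zero at the start; "ft_torque": the same for the moment, N m; "grip_width": finger opening in m; "gripper_force": force on a finger pad.
Only numpy, scipy, OpenCV 4.12 (cv2) and the standard library are available. Lean on these libraries where they do the work, as an engineer would, in place of code of your own. Each camera call takes 0.05 s, during which the arm holds its last target. There are 200 camera calls.

## Working session

There is one attempt and no reset: what is moved stays moved. The work goes in short steps, Python scripts to look and compute and a shell command to move; the robot and the scene stay as the last step left them, time stands still between calls to the robot, and variables do not carry over. Pictures are saved under pics/ and viewed, at most 10 in all, crops included, and the job is handed in when it is done.

```bash
mkdir -p pics
cat > h.py <<'E'
import numpy as np, cv2
from cell import env, get_image, ticket
from scipy.spatial.transform import Rotation as R
def att(c):
    a=np.array(c["attitude"],float)
    return a if a.shape==(3,3) else (R.from_rotvec(a).as_matrix() if a.size==3 else R.from_quat(a).as_matrix())
def cloud(c):
    z=c["z_map"]; h,w=z.shape
    v,u=np.mgrid[:h,:w].astype(np.float64)
    K=np.array([[c["fx"],0,c["cx"]],[0,c["fy"],c["cy"]],[0,0,1]])
    p=cv2.undistortPoints(np.stack([u.ravel(),v.ravel()],1)[:,None],K,np.array([c["k1"],0,0,0.]))[:,0].reshape(h,w,2)
    P=np.dstack([p[...,0]*z,p[...,1]*z,z])@att(c).T+np.array(c["origin"])
    P[z==0]=np.nan
    return P
def proj(c,X):
    X=np.atleast_2d(X); q=(X-np.array(c["origin"]))@att(c)
    s=q[:,:2]/q[:,2:]; s=s*(1+c["k1"]*(s**2).sum(1,keepdims=True))
    return s*[c["fx"],c["fy"]]+[c["cx"],c["cy"]]
E
python3 - <<'E'
from h import *
for n in("scene","top"):
    c=get_image(n); cv2.imwrite(f"pics/{n}0.png",c["image"]); np.savez(f"{n}0.npz",**c)
    print(n,c["origin"],c["attitude"],c["fx"],c["k1"])
print(env.get_state(),env.tips_ahead)
E
```

```text
scene [ 1.16200085 -0.09878324  0.966596  ] [-2.00946379 -1.64098923  0.55670271] 393.99763418482684 -0.009883157582452453
top [0.2985063  0.02519683 1.77413432] [-2.1608012   2.1603715  -0.14272269] 478.4730652149807 0.04188945150333918
{'t': 0.1, 'joints': array([ 1.12539005e+00,  4.80798413e-01,  1.59682664e+00, -1.24852331e-05,
        1.06508936e+00, -4.65900198e-02]), 'dq': array([-0.0011226 , -0.00305498, -0.00081867,  0.00104043,  0.00152252,
        0.00105674]), 'joint_torque': array([ 1.13925169e-03, -9.52257586e+01, -4.31045508e+01,  3.82530607e-05,
        5.47963209e-03, -2.38530595e-05]), 'ee_pos': array([0.25231049, 0.59883269, 0.40411157]), 'eef_rot': array([-6.22254222e-01, -3.07908287e+00,  1.71303924e-03]), 'ft_force': array([-0.67012514,  0.00479396,  0.21829826]), 'ft_torque': array([ 0.04076538, -0.03556222,  0.04070034]), 'gripper_force': 0.0, 'grip_width': 0.0853176212494175} 0.1734
```

View pics/scene0.png

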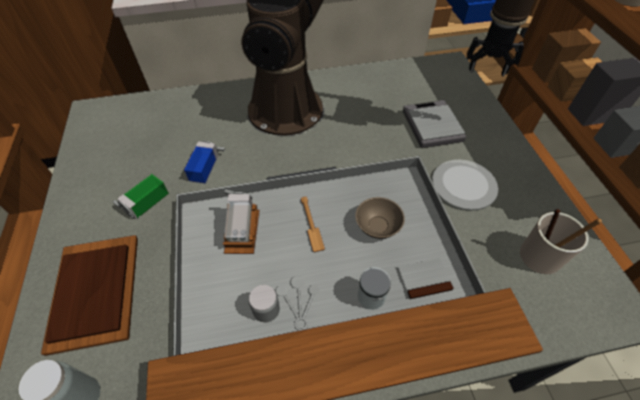

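View pics/top0.png

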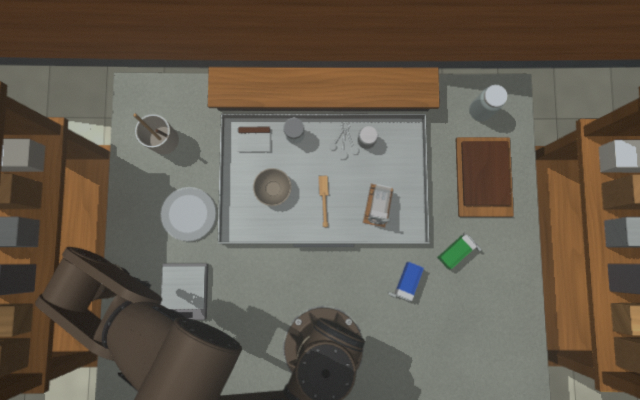

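Run:
```python
from h import *
t=dict(np.load("top0.npz"));s=dict(np.load("scene0.npz"))
a=cv2.resize(t["image"][170:240,350:410],None,fx=7,fy=7,interpolation=cv2.INTER_CUBIC)
b=cv2.resize(s["image"][180:262,205:275],None,fx=5.5,fy=6,interpolation=cv2.INTER_CUBIC)
H=max(len(a),len(b));pad=lambda i:cv2.copyMakeBorder(i,0,H-len(i),0,0,0)
cv2.imwrite("pics/crop1.png",np.hstack([pad(a),pad(b)]))
for n,c in(("top",t),("scene",s)):
    P=cloud(c); np.save(n+"P.npy",P)
P=np.load("topP.npy")
def show(u,v): print((u,v),P[v,u].round(3))
for q in [(300,220),(240,200),(272,186),(272,168),(255,186),(290,186),(294,128),(369,134),(323,185),(325,210),(254,130),(254,143),(345,140),(379,203),(382,192),(376,212),(371,222),(222,180),(428,180),(325,116),(325,242),(188,213),(450,150)]: show(*q)
# heights map top around shaker
np.set_printoptions(linewidth=250)
print((P[182:232:2,360:400:2,2]*1000).round())
```

```text
(300, 220) [0.46  0.09  0.001]
(240, 200) [0.535 0.314 0.   ]
(272, 186) [0.585 0.194 0.014]
(272, 168) [0.645 0.191 0.055]
(255, 186) [0.581 0.254 0.04 ]
(290, 186) [0.578 0.125 0.057]
(294, 128) [0.783 0.11  0.098]
(369, 134) [ 0.766 -0.162  0.08 ]
(323, 185) [0.589 0.005 0.018]
(325, 210) [ 0.496 -0.003  0.013]
(254, 130) [0.797 0.264 0.02 ]
(254, 143) [0.748 0.263 0.019]
(345, 140) [ 0.763 -0.079  0.009]
(379, 203) [ 0.512 -0.193  0.094]
(382, 192) [ 0.552 -0.204  0.091]
(376, 212) [ 0.478 -0.18   0.107]
(371, 222) [ 0.452 -0.173  0.01 ]
(222, 180) [0.607 0.38  0.016]
(428, 180) [ 0.613 -0.392 -0.009]
(325, 116) [ 0.847 -0.003  0.038]
(325, 242) [ 0.376 -0.002  0.05 ]
(188, 213) [0.484 0.5   0.018]
(450, 150) [ 0.723 -0.473  0.012]
[[ 14.  -2.   1.   8.   5.   8.  10.   8.  10.   9.   2.  12.   0.   4.  14.   9.   4.   8.  -1.   7.]
 [  3.   8.   8.   8.   1.   8.   6.  10.  17.  81.  82.   5.  -1.   8.   6.   6.  -7.  11.   6.  10.]
 [  5.   3.  -1.   1.   2.   8.  45.  43.  83.  72.  87.  74.  78.  79.  76.  -3.  12.   5.   6.  12.]
 [ -0.  -1.  -1.   5.   7.  15.  31.  28.  79
[... 1521 characters left out ...]
  50.  94. 101. 100. 105. 109. 107. 111. 114. 114. 122.   6.   3.   4.   9.   2.]
 [ 11.   6.  11.  10.  14.  66.  54.  52.  63.  90.  98. 113. 109. 120. 123. 126.   7.   3.   3.  -5.]
 [ 12.   6.   9.   5.   9.   7.  68.  58.  64.  67.  71.  74.  88.  55.   7.   6.  -2.  10.   0.  -1.]
 [  2.   6.   0.   1.   1.  -1.  11.   8.  14.  16.  12.  10.   5.  10.  -2.  15.   3.   5.   4.  11.]
 [ -0.   9.   5.  11.   7.  -5.  -4.  11.  -5.  -3.   7.   3.   7.   1.  -1.  11.   6.   5.  -1.   6.]
 [  4.  -1.  12.  13.  11.   4.   1.   3.   6.   6.   7.   4.  -6.   2.   6.   7.   7.   5.   8.   8.]
 [  3.  10.   8.  10.  13.   3.   2.   6.   6.  -2.   2.   5.   6.   4.   6.   3.   6.   5.   2.  13.]]
```

View pics/crop1.png

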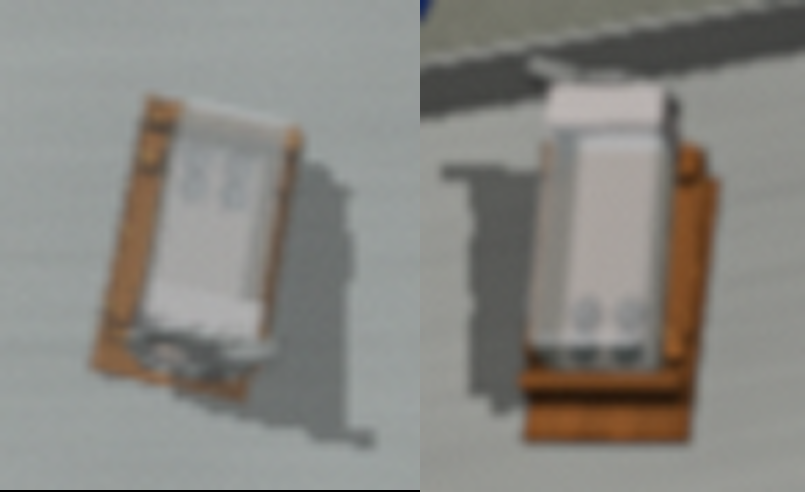

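The clear-glass shaker on the wooden rest at top px (379,203) is the one. The blue one (409,281) and the green one (458,252) are on the counter without a rest, so they are look-alikes. The crop shows the rest, the beads at the low end, and the lug leaning to -y (image right). I'll fit the model to the depth next.

```bash
cat > fit.py <<'E'
from h import *
from scipy.optimize import least_squares
s15,c15=np.sin(np.radians(15)),np.cos(np.radians(15))
A=np.array([-c15,0,s15]);U=np.array([s15,0,c15]);Y=np.array([0,1.,0])
def box(q,lo,hi):
    lo,hi=np.array(lo),np.array(hi); d=np.abs(q-(lo+hi)/2)-(hi-lo)/2
    return np.linalg.norm(np.maximum(d,0),axis=1)+np.minimum(d.max(1),0)
def cyl(q,r,lo,hi):
    d=np.stack([np.hypot(q[:,1],q[:,2])-r,np.abs(q[:,0]-(lo+hi)/2)-(hi-lo)/2],1)
    return np.linalg.norm(np.maximum(d,0),axis=1)+np.minimum(d.max(1),0)
def sdf(p,X,floor=True):
    x,y,yaw,dial,z0=p
    l=R.from_euler('z',-yaw).apply(X-[x,y,z0+.062])
    q=np.stack([l@A,l[:,1],l@U],1)
    D=[box(q,[-.06,-.028,-.028],[.06,.028,.028]),cyl(q,.032,.06,.069),
       box(q,[-.0625,-.042,-.041],[.0625,.042,-.029])]
    for a,b in((.036,.052),(-.054,-.038)):
        for sg in(1,-1):
            lo,hi=sorted([sg*.031,sg*.039]); D.append(box(q,[a,lo,-.029],[b,hi,-.013]))
    c,s=np.cos(dial),np.sin(dial)
    qd=np.stack([q[:,0],q[:,1]*c-q[:,2]*s,q[:,1]*s+q[:,2]*c],1)
    D.append(box(qd,[.0645,-.006,.024],[.0745,.006,.054]))
    if floor: D.append(np.abs(X[:,2]-z0))
    return np.min(D,0)
def run(Ps,p0,free=None):
    X=np.concatenate(Ps); X=X[np.isfinite(X).all(1)]
    d=np.hypot(X[:,0]-p0[0],X[:,1]-p0[1]); X=X[(d<.11)&(X[:,2]<.16)&(X[:,2]>-.02)]
    r=least_squares(lambda p:sdf(p,X),p0,loss="soft_l1",f_scale=.004,x_scale=[.01,.01,.1,.1,.01],diff_step=1e-3)
    return r.x,np.median(np.abs(r.fun)),len(X)
if __name__=="__main__":
    T=np.load("topP.npy").reshape(-1,3);S=np.load("sceneP.npy").reshape(-1,3)
    for n,P in(("top",[T]),("scene",[S]),("both",[T,S])):
        for d0 in(-.6,-1.0): print(n,*run(P,[.508,-.192,-.2,d0,.004]))
    from scipy.optimize import least_squares as ls
    for n,P in(("top",T),("scene",S)):   # bowl rim circle
        m=(np.hypot(P[:,0]-.58,P[:,1]-.19)<.1)&(P[:,2]>.046)&(P[:,2]<.07);Q=P[m]
        r=ls(lambda p:np.hypot(Q[:,0]-p[0],Q[:,1]-p[1])-p[2],[.58,.19,.065],loss="soft_l1",f_scale=.003);print("bowl",n,r.x,m.sum(),np.median(Q[:,2]))
E
python3 fit.py
```

```text
top [ 0.51755328 -0.19959163 -0.21784421 -0.7949626   0.00536263] 0.0026993181656754664 2714
top [ 0.51756267 -0.19965243 -0.21864449 -0.79519379  0.00536759] 0.0026995876917986455 2714
scene [ 0.51537824 -0.20160857 -0.21937867 -0.81959712  0.00417557] 0.0013686731064300184 4018
scene [ 0.51537824 -0.20160858 -0.21937523 -0.81959391  0.00417558] 0.0013686731064300184 4018
both [ 0.51622049 -0.20104722 -0.2072494  -0.79550593  0.00457003] 0.0018961642571678978 6732
both [ 0.51616507 -0.20097151 -0.20506669 -0.76960674  0.00457557] 0.0018885771191418763 6732
bowl top [0.5774751  0.19252406 0.06460621] 268 0.053254543810424715
bowl scene [0.57461502 0.18791392 0.06575678] 367 0.0524405340317744
```

```bash
python3 -m jog '[[-1,[0.9,-1,0],0.455],[-1,[0.9,-1,0],0.455],[-1,[0.9,-1,0],0.455],[-1,[0.9,-1,0],0.455],[-1,[0.9,-1,0],0.455]]'
python3 -m jog '[[-1,[0.9,-1,0],0],[-1,[0.9,-1,0],0],[-1,[0.9,-1,0],0],[-1,[0,-1,0],0],[-1,[0,-1,0],0]]'
python3 -m jog '[[-1,[0,-1,0],0],[-1,[0,-1,0],0],[-1,[0,-1,0],0],[-1,[0,-1,0],0],[-1,[0,-1,0],0]]'
python3 -m jog '[[-1,[0,-1,0],0],[-1,[0,-1,0],0],[-1,[0,-1,0],0],[-1,[0,-1,0],0],[-1,[0,-1,0],0]]'
python3 -m jog '[[-1,[0,-1,0],0],[-1,[0,-1,0],0],[-1,[0,-1,0],0],[-1,[0,-1,0],0],[-1,[-0.3,-1,0],0]]'
python3 -m jog '[[-1,[-0.4,-1,0],0],[-1,[0,-1,0],0],[-1,[0,-0.5,-0.5],0],[-1,[0,0,-0.5],0],[-1,[0,0,0],0]]'
cat > st.py <<'E'
from fit import *
C=np.array([.5165,-.2005,.0045]);YAW=-.217
def report():
    s=env.get_state(); Rm=R.from_rotvec(s["eef_rot"]).as_matrix()
    l=R.from_euler('z',-YAW).apply(s["ee_pos"]-C)
    print("t %.2f pos %s shaker-frame %s toolz %s yawy %.3f F %s T %s w %.4f gf %.1f"%(s["t"],s["ee_pos"].round(4),l.round(4),Rm[:,2].round(3),np.arctan2(Rm[1,1],Rm[0,1]),s["ft_force"].round(1),s["ft_torque"].round(2),s["grip_width"],s["gripper_force"]))
if __name__=="__main__": report()
E
python3 st.py
```

```text
t: 0.72
ee_pos: [0.3881, 0.4479, 0.4044]
eef_rot: [-0.338, -3.123, 0.001]
ft_force: [0.6, 1.2, 0.2]
grip_width: 0.0003
gripper_force: 0.0
t: 1.35
ee_pos: [0.4685, 0.2978, 0.4043]
eef_rot: [-0.34, -3.123, 0.001]
ft_force: [0.2, -0.3, -0.4]
grip_width: 0.0003
gripper_force: 0.0
t: 1.98
ee_pos: [0.4682, 0.148, 0.4045]
eef_rot: [-0.34, -3.123, 0.0]
ft_force: [-0.2, 0.3, 1.0]
grip_width: -0.0001
gripper_force: 0.0
t: 2.6
ee_pos: [0.4682, -0.002, 0.4045]
eef_rot: [-0.34, -3.123, 0.0]
ft_force: [-0.2, -0.0, 0.1]
grip_width: 0.0001
gripper_force: 0.0
t: 3.22
ee_pos: [0.4594, -0.152, 0.4045]
eef_rot: [-0.34, -3.123, -0.0]
ft_force: [1.1, 1.0, -0.4]
grip_width: 0.0002
gripper_force: 0.0
t: 3.85
ee_pos: [0.4468, -0.225, 0.3728]
eef_rot: [-0.339, -3.12, -0.003]
ft_force: [0.3, 0.8, 0.9]
grip_width: -0.0
gripper_force: 0.0
t 3.85 pos [ 0.4468 -0.225   0.3728] shaker-frame [-0.0628 -0.0389  0.3683] toolz [-0.003  0.002 -1.   ] yawy 1.354 F [0.3 0.8 0.9] T [0.04 0.   0.02] w -0.0000 gf 0.0
```

```bash
python3 -m jog '[[-1,[0,-1,0],0],[-1,[0,-0.2,-0.5],0],[-1,[0,0,-0.9],0],[-1,[0,0,-0.9],0],[-1,[0,0,-0.7],0]]'
python3 -m jog '[[-1,[0,0,-0.1],0],[-1,[0,0,0],0]]'
python3 - <<'E'
from st import *
report()
for n in("scene","top"):
    c=get_image(n);P=cloud(c)
    s=env.get_state();e=s["ee_pos"]
    l=R.from_euler('z',-YAW).apply(P.reshape(-1,3)-C)
    t=R.from_euler('z',-YAW).apply(e-C)
    m=(np.abs(l[:,0]-t[0])<.06)&(np.abs(l[:,1]-t[1])<.03)&(l[:,2]<t[2]-.1)&(l[:,2]>.07)
    q=l[m]
    for lo in np.arange(.09,.17,.01):
        k=q[(q[:,2]>=lo)&(q[:,2]<lo+.01)]
        if len(k)>3: print(n,"%.2f"%lo,len(k),np.percentile(k[:,0],[5,95]).round(3),np.percentile(k[:,1],[5,95]).round(3))
    if n=="scene": cv2.imwrite("pics/s1.png",cv2.resize(c["image"][140:260,170:310],None,fx=5,fy=5,interpolation=cv2.INTER_CUBIC))
E
```

```text
t: 4.47
ee_pos: [0.4471, -0.2608, 0.2831]
eef_rot: [-0.339, -3.122, -0.001]
ft_force: [-0.3, 0.2, 0.3]
grip_width: 0.0
gripper_force: 0.0
t: 4.72
ee_pos: [0.4475, -0.2615, 0.2818]
eef_rot: [-0.339, -3.123, -0.0]
ft_force: [-0.2, -0.1, -0.7]
grip_width: 0.0002
gripper_force: 0.0
t 4.72 pos [ 0.4475 -0.2615  0.2818] shaker-frame [-0.0542 -0.0745  0.2773] toolz [-0.  0. -1.] yawy 1.354 F [-0.2 -0.1 -0.7] T [0.07 0.01 0.01] w 0.0002 gf 0.0
scene 0.10 7 [-0.051 -0.044] [-0.078 -0.066]
scene 0.11 27 [-0.06  -0.042] [-0.085 -0.061]
scene 0.12 25 [-0.055 -0.043] [-0.084 -0.06 ]
scene 0.13 22 [-0.056 -0.043] [-0.085 -0.059]
scene 0.14 33 [-0.05  -0.042] [-0.094 -0.054]
scene 0.15 75 [-0.062 -0.042] [-0.101 -0.047]
scene 0.16 37 [-0.062 -0.04 ] [-0.103 -0.045]
scene 0.17 26 [-0.049 -0.037] [-0.089 -0.057]
```

View pics/s1.png

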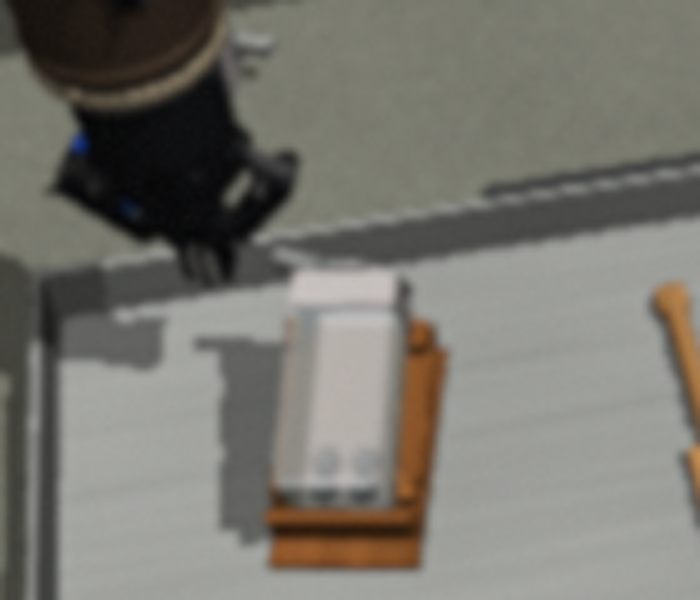

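The closed fingertips stand at crop (205,275), just left (-y) of the lug at (300,260) and clear of it. Now pushing along the arc.

```bash
python3 -m jog '[[-1,[0.065,0.29,0],0],[-1,[0.065,0.29,0],0],[-1,[0.043,0.195,0.1],0],[-1,[0.043,0.195,0.1],0],[-1,[0.043,0.195,0.1],0]]'
python3 -m jog '[[-1,[0.043,0.195,0.08],0],[-1,[0.043,0.195,0.05],0],[-1,[0.04,0.18,0.03],0],[-1,[0,0,0],0],[-1,[0,0,0],0]]'
cat > look.py <<'E'
from st import *
import sys
def meas(p0=(.5165,-.2005,-.217,0.,.0045),excl=True):
    s=env.get_state();e=s["ee_pos"];out=[]
    for n in("scene","top"):
        c=get_image(n);P=cloud(c).reshape(-1,3)
        l=R.from_euler('z',-p0[2]).apply(P-C)
        if excl: P=P[~((np.hypot(P[:,0]-e[0],P[:,1]-e[1])<.1)&(l[:,2]>.15))]
        out.append(P)
        if len(sys.argv)>1 and sys.argv[1]==n: cv2.imwrite(f"pics/{sys.argv[2]}.png",cv2.resize(c["image"][140:260,170:310],None,fx=5,fy=5,interpolation=cv2.INTER_CUBIC))
    for n,P in(("scene",[out[0]]),("both",out)):
        for d0 in(-.3,.2): 
            r=run(P,list(p0[:3])+[d0,p0[4]]);print(n,r[0].round(4),round(r[1],5))
report(); meas()
E
python3 look.py
```

```text
t: 5.45
ee_pos: [0.4567, -0.228, 0.2924]
eef_rot: [0.338, 3.118, -0.005]
ft_force: [1.5, -13.7, 16.9]
grip_width: 0.0
gripper_force: 9.5
t: 6.08
ee_pos: [0.4588, -0.2098, 0.2953]
eef_rot: [-0.34, -3.123, -0.0]
ft_force: [-0.5, 0.5, -0.1]
grip_width: 0.0001
gripper_force: 0.0
t 6.08 pos [ 0.4588 -0.2098  0.2953] shaker-frame [-0.0543 -0.0215  0.2908] toolz [-0.001  0.    -1.   ] yawy 1.354 F [-0.5  0.5 -0.1] T [-0.   -0.    0.02] w 0.0001 gf 0.0
scene [ 0.5171 -0.2013 -0.229  -0.2029  0.0041] 0.00149
scene [ 0.5171 -0.2013 -0.229  -0.2029  0.0041] 0.00149
both [ 0.5173 -0.2008 -0.2257 -0.2108  0.0043] 0.00169
both [ 0.5173 -0.2008 -0.2257 -0.2103  0.0043] 0.00169
```

Run:
```python
from h import *
o=[]
for n,(a,b,e,f) in(("scene",(150,250,190,290)),("top",(180,245,345,410))):
    c=get_image(n);o.append(cv2.resize(c["image"][a:b,e:f],(400,400),interpolation=cv2.INTER_CUBIC))
cv2.imwrite("pics/s2.png",np.hstack(o))
```

```text
(no output)
```

View pics/s2.png

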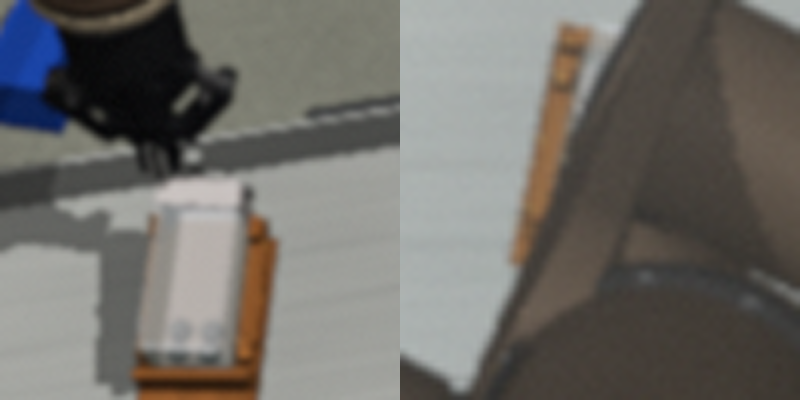

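The lug now stands nearly upright at (192,155), right beside the finger. I'll back off and measure the dial.

```bash
python3 -m jog '[[-1,[-0.2,-0.9,0],0],[-1,[-0.2,-0.9,0],0],[-1,[0,0,0],0]]' | head -3
python3 look.py
```

```text
t: 6.65
ee_pos: [0.4467, -0.2654, 0.2955]
eef_rot: [0.343, 3.122, -0.0]
t 6.65 pos [ 0.4467 -0.2654  0.2955] shaker-frame [-0.0542 -0.0784  0.291 ] toolz [ 0. -0. -1.] yawy 1.352 F [-0.3  0.8 -0.8] T [ 0.03 -0.01  0.01] w -0.0001 gf 0.0
scene [ 0.5169 -0.2023 -0.1772 -0.8855  0.0042] 0.00158
scene [ 0.5162 -0.2024 -0.1872  0.1194  0.0042] 0.00154
both [ 0.5172 -0.2016 -0.1989 -0.9139  0.0045] 0.00191
both [ 0.5167 -0.2017 -0.2072  0.0985  0.0045] 0.00186
```

```bash
python3 -m jog '[[0,[0.2,0,1],0],[0.4,[0.3,0.3,1],0],[0.8,[0.4,0.4,1],0],[1,[0.5,0.5,0.4],0],[1,[0,0,0],0]]' | head -3
python3 look.py
python3 - <<'E'
from st import *
c=get_image("scene");P=cloud(c).reshape(-1,3);l=R.from_euler('z',-YAW).apply(P-C)
m=(abs(l[:,0]+.054)<.03)&(abs(l[:,1])<.05)&(l[:,2]>.112)&(l[:,2]<.15)
print(l[m].round(3))
E
```

```text
t: 7.38
ee_pos: [0.4898, -0.2266, 0.3983]
eef_rot: [0.336, 3.122, -0.001]
t 7.38 pos [ 0.4898 -0.2266  0.3983] shaker-frame [-0.0205 -0.0313  0.3938] toolz [ 0.002 -0.001 -1.   ] yawy 1.356 F [ 0.1 -0.3 -0.3] T [ 0.02 -0.02 -0.05] w 0.0852 gf 0.0
scene [ 0.5165 -0.2011 -0.2409  0.0227  0.0041] 0.0014
scene [ 0.5166 -0.2011 -0.2402  0.0236  0.0041] 0.0014
both [ 5.168e-01 -2.006e-01 -2.400e-01 -1.000e-04  4.300e-03] 0.00166
both [ 5.168e-01 -2.006e-01 -2.400e-01 -1.000e-04  4.300e-03] 0.00166
[[-0.061 -0.002  0.131]
 [-0.062  0.     0.131]
 [-0.06   0.004  0.134]
 [-0.062  0.006  0.131]
 [-0.058 -0.005  0.131]
 [-0.058 -0.002  0.132]
 [-0.058  0.001  0.132]
 [-0.059  0.003  0.13 ]
 [-0.059  0.006  0.13 ]
 [-0.057 -0.005  0.129]
 [-0.055 -0.002  0.131]
 [-0.055  0.001  0.13 ]
 [-0.054  0.004  0.131]
 [-0.058  0.006  0.127]
 [-0.061  0.007  0.123]
 [-0.056 -0.006  0.125]
 [-0.052 -0.001  0.131]
 [-0.054  0.001  0.127]
 [-0.052  0.004  0.13 ]
 [-0.056  0.006  0.125]
 [-0.061  0.007  0.119]
 [-0.054 -0.003  0.124]
 [-0.057 -0.001  0.12 ]
 [-0.055  0.002  0.123]
 [-0.057  0.004  0.119]
 [-0.058  0.007  0.118]
 [-0.056 -0.002  0.117]
 [-0.056  0.001  0.117]
 [-0.057  0.003  0.114]
 [-0.058  0.006  0.113]
 [-0.055  0.001  0.113]
 [-0.054  0.007  0.115]]
```

```bash
python3 -m jog '[[1,[0.545,0.41,0],-0.1],[1,[0.545,0.41,0],0],[1,[0,0,-1],0],[1,[0,0,-1],0],[1,[0,0,-1],0]]' | head -3
python3 -m jog '[[1,[0,0,-1],0],[1,[0,0,-1],0],[1,[0,0,0],0]]'
python3 st.py
```

```text
t: 8.15
ee_pos: [0.5217, -0.2031, 0.3062]
eef_rot: [-0.352, -3.121, -0.0]
t: 8.52
ee_pos: [0.5209, -0.2028, 0.2454]
eef_rot: [-0.352, -3.118, -0.002]
ft_force: [0.2, -0.0, -0.3]
grip_width: 0.0849
gripper_force: 0.0
t 8.53 pos [ 0.5209 -0.2028  0.2454] shaker-frame [ 0.0048 -0.0013  0.2409] toolz [-0.004  0.002 -1.   ] yawy 1.346 F [ 0.2 -0.  -0.3] T [-0.01 -0.    0.05] w 0.0849 gf 0.0
```

```bash
python3 -m jog '[[1,[0.02,0.04,-0.45],0],[1,[0,0,-0.42],0],[1,[0,0,0],0],[-1,[0,0,0],0],[-1,[0,0,0],0]]' 
python3 -m jog '[[-1,[0,0,0],0],[-1,[0,0,0],0],[-1,[0,0,0],0]]'
python3 st.py
```

```text
t: 9.15
ee_pos: [0.5225, -0.2024, 0.2221]
eef_rot: [0.352, 3.121, -0.001]
ft_force: [1.5, -1.3, -0.9]
grip_width: 0.0551
gripper_force: 64.0
t: 9.52
ee_pos: [0.5225, -0.2023, 0.222]
eef_rot: [0.352, 3.121, -0.001]
ft_force: [-0.4, -0.2, 6.9]
grip_width: 0.0555
gripper_force: 64.7
t 9.53 pos [ 0.5225 -0.2023  0.222 ] shaker-frame [ 0.0063 -0.0005  0.2175] toolz [ 0.001 -0.001 -1.   ] yawy 1.346 F [-0.4 -0.2  6.9] T [-0.2   0.1   0.06] w 0.0555 gf 64.7
```

```bash
python3 -m jog '[[-1,[0,0,0.5],0],[-1,[0,0,1],0],[-1,[0,0,1],0],[-1,[0,0,0.5],0],[-1,[0,0,0],0]]'
python3 -m jog '[[-1,[0.3,-0.6,0],0],[-1,[0.4,-0.8,0],0],[-1,[0.5,-1,0],0],[-1,[0.4,-0.8,0],0],[-1,[0.3,-0.6,0],0]]'
python3 -m jog '[[-1,[0,0,-0.7],0],[-1,[0,0,-1],0],[-1,[0,0,-1],0],[-1,[0,0,-0.7],0],[-1,[0,0,0],0]]'
cat > tilt.py <<'E'
# tilt of the held jar: fit position, yaw, pitch of the jar box to depth
from st import *
import sys
def jar(p,X):
    x,y,z,yaw,pit=p
    q=R.from_euler('ZY',[yaw,pit]).inv().apply(X-[x,y,z]); q=np.stack([-q[:,0],q[:,1],q[:,2]],1)
    return np.min([box(q,[-.06,-.028,-.028],[.06,.028,.028]),cyl(q,.032,.06,.069),box(q,[.0645,-.006,.024],[.0745,.006,.054])],0)
def tilt(pit0=.26,save=None,cams=("scene",)):
    s=env.get_state();e=s["ee_pos"];Rm=R.from_rotvec(s["eef_rot"]).as_matrix()
    yaw=np.arctan2(Rm[1,1],Rm[0,1])-np.pi/2; yaw=(yaw+np.pi)%(2*np.pi)-np.pi
    for n in cams:
        c=get_image(n)
        if save: cv2.imwrite(save,c["image"])
        P=cloud(c).reshape(-1,3);P=P[np.isfinite(P).all(1)]
        for flip in(0,1):
            yw=yaw+np.pi*flip
            c0=e-[0,0,.155]+R.from_euler('z',yw).apply([-.006,0,0])
            l=R.from_euler('z',-yw).apply(P-c0)
            m=(abs(l[:,0])<.1)&(abs(l[:,1])<.034)&(l[:,2]>-.03)&(l[:,2]<.09)&(abs(l[:,0])>.022)&~((abs(l[:,0])<.055)&(l[:,2]>.05))
            X=P[m]
            r=least_squares(lambda p:jar(p,X),[*c0,yw,pit0],loss="soft_l1",f_scale=.003,x_scale=[.01,.01,.01,.1,.1],diff_step=1e-3)
            print(n,flip,len(X),"cost %.5f"%(r.cost/len(X)*1e6),r.x.round(4),"pitch deg(+ = dial up) %.1f"%np.degrees(r.x[4]))
report(); tilt(float(sys.argv[1]) if len(sys.argv)>1 else .26, sys.argv[2] if len(sys.argv)>2 else None)
E
python3 tilt.py
```

```text
t: 10.15
ee_pos: [0.5224, -0.2022, 0.3124]
eef_rot: [0.352, 3.12, -0.001]
ft_force: [0.2, 0.5, -5.6]
grip_width: 0.0554
gripper_force: 65.7
t: 10.78
ee_pos: [0.5796, -0.3179, 0.3097]
eef_rot: [-0.353, -3.12, -0.001]
ft_force: [0.4, 0.1, -5.0]
grip_width: 0.0553
gripper_force: 65.7
t: 11.4
ee_pos: [0.5786, -0.3161, 0.2071]
eef_rot: [-0.352, -3.118, -0.002]
ft_force: [-0.4, -0.2, -5.1]
grip_width: 0.0555
gripper_force: 65.8
t 11.40 pos [ 0.5786 -0.3161  0.2071] shaker-frame [ 0.0855 -0.0995  0.2026] toolz [-0.003  0.002 -1.   ] yawy 1.346 F [-0.4 -0.2 -5.1] T [-0.05 -0.11  0.02] w 0.0555 gf 65.8
scene 0 581 cost 1.04797 [ 0.5688 -0.3126  0.0511 -0.2293  0.2663] pitch deg(+ = dial up) 15.3
scene 1 453 cost 1.28330 [ 0.561  -0.3105  0.0537  2.9089 -0.2683] pitch deg(+ = dial up) -15.4
```

```bash
python3 -m jog '[[-1,[0,0,-0.15],0],[-1,[0,0,-0.1],0],[-1,[0,0,0],0]]'
python3 -m jog '[[-1,[0,0,-0.1],0],[-1,[0,0,-0.1],0],[-1,[0,0,0],0]]'
python3 tilt.py
```

```text
t: 11.82
ee_pos: [0.5795, -0.3164, 0.2028]
eef_rot: [0.352, 3.12, -0.001]
ft_force: [-0.3, -0.5, -0.1]
grip_width: 0.0554
gripper_force: 66.4
t: 12.2
ee_pos: [0.5788, -0.3161, 0.1973]
eef_rot: [-0.352, -3.122, 0.0]
ft_force: [-10.2, 3.4, 15.4]
grip_width: 0.0557
gripper_force: 68.2
t 12.20 pos [ 0.5788 -0.3161  0.1973] shaker-frame [ 0.0858 -0.0995  0.1928] toolz [-0. -0. -1.] yawy 1.346 F [-10.2   3.4  15.4] T [0.39 0.97 0.08] w 0.0557 gf 68.2
scene 0 597 cost 0.94738 [ 0.5698 -0.313   0.0414 -0.2251  0.1649] pitch deg(+ = dial up) 9.4
scene 1 481 cost 1.45252 [ 0.5614 -0.3108  0.0431  2.9047 -0.1647] pitch deg(+ = dial up) -9.4
```

```bash
python3 -m jog '[[-1,[0,0,-0.1],0],[-1,[0,0,-0.1],0],[-1,[0,0,0],0]]'
python3 -m jog '[[-1,[0,0,-0.07],0],[-1,[0,0,-0.05],0],[-1,[0,0,0],0]]'
python3 tilt.py 0.05
```

```text
t: 12.62
ee_pos: [0.5788, -0.3161, 0.1909]
eef_rot: [-0.352, -3.121, 0.0]
ft_force: [-7.8, 2.0, 9.9]
grip_width: 0.0554
gripper_force: 67.7
t: 13.0
ee_pos: [0.5788, -0.3161, 0.1889]
eef_rot: [-0.352, -3.122, 0.0]
ft_force: [-15.4, 6.6, 36.6]
grip_width: 0.0558
gripper_force: 70.1
t 13.00 pos [ 0.5788 -0.3161  0.1889] shaker-frame [ 0.0857 -0.0994  0.1844] toolz [-0. -0. -1.] yawy 1.346 F [-15.4   6.6  36.6] T [1.01 1.98 0.2 ] w 0.0558 gf 70.1
scene 0 910 cost 12.83656 [ 0.5934 -0.3143  0.0283 -0.3677 -0.1289] pitch deg(+ = dial up) -7.4
scene 1 834 cost 17.59378 [ 0.5899 -0.319   0.031   2.9671  0.047 ] pitch deg(+ = dial up) 2.7
```

```bash
python3 -m jog '[[-1,[0,0,0.3],0],[-1,[0,0,0.7],0],[-1,[0,0,0.7],0],[-1,[0,0,0.3],0],[-1,[0,0,0],0]]'
python3 tilt.py 0.05 pics/s3.png
```

```text
t: 13.68
ee_pos: [0.5795, -0.3163, 0.2474]
eef_rot: [0.352, 3.12, -0.001]
ft_force: [-0.4, 0.2, -5.8]
grip_width: 0.055
gripper_force: 65.8
t 13.68 pos [ 0.5795 -0.3163  0.2474] shaker-frame [ 0.0865 -0.0995  0.2429] toolz [ 0.001 -0.001 -1.   ] yawy 1.346 F [-0.4  0.2 -5.8] T [ 0.   -0.05 -0.01] w 0.0550 gf 65.8
scene 0 716 cost 0.84847 [ 0.5707 -0.3135  0.0908 -0.2204  0.0024] pitch deg(+ = dial up) 0.1
scene 1 589 cost 2.68754 [ 0.5702 -0.3132  0.0916  2.9204 -0.0164] pitch deg(+ = dial up) -0.9
```

Run:
```python
from h import *
i=cv2.imread("pics/s3.png");cv2.imwrite("pics/s3c.png",cv2.resize(i[150:270,150:290],None,fx=5,fy=5,interpolation=cv2.INTER_CUBIC))
```

```text
(no output)
```

View pics/s3c.png

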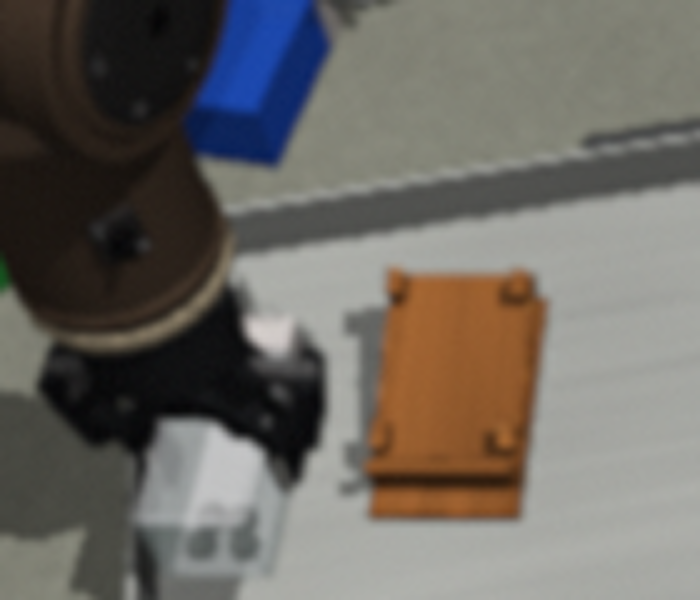

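Two beads are visible at the bottom end (205,545) and (243,540), and no bead lies outside. The jar is level. Before turning it, I'll check the joint 6 margin.

```bash
python3 -c "
from st import *
print(env.get_state()['joints'].round(3))"
```

```text
[-0.546  0.67   1.696  0.     0.775 -1.892]
```

```bash
python3 -m jog '[[-1,[0,0,0.2],-0.5],[-1,[0,0,0.15],-1],[-1,[0,0,0],-1],[-1,[0,0,0],-1],[-1,[0,0,0],-1]]' | head -2
python3 -m jog '[[-1,[0,0,0],-1],[-1,[0,0,0],-1],[-1,[0,0,0],-1],[-1,[0,0,0],-1],[-1,[0,0,0],-1]]' | head -2
python3 -m jog '[[-1,[0,0,0],-1],[-1,[0,0,0],-1],[-1,[0,0,0],-1],[-1,[0,0,0],-1],[-1,[0,0,0],-1]]' | head -2
python3 -m jog '[[-1,[0,0,0],-1],[-1,[0,0.02,0],-1],[-1,[0,0.05,0],-0.4],[-1,[0,0.1,0],0],[-1,[0,0.15,0],0]]' | head -3
python3 -m jog '[[-1,[0,0.2,0],0],[-1,[0,0.25,0],0],[-1,[0,0.3,0],0],[-1,[0,0.35,0],0],[-1,[0,0.4,0],0]]' | head -2
python3 -m jog '[[-1,[0,0.45,0],0],[-1,[0,0.5,0],0],[-1,[0,0.55,0],0],[-1,[0,0.6,0],0],[-1,[0,0.65,0],0]]' | head -2
python3 -m jog '[[-1,[0,0.7,0],0],[-1,[0,0.75,0],0],[-1,[0,0.8,0],0],[-1,[0,0.85,0],0],[-1,[0,0.9,0],0]]' | head -2
python3 -m jog '[[-1,[-0.1,0.95,0],0],[-1,[-0.1,1,0],0],[-1,[0,1,0],0],[-1,[0,1,0],0],[-1,[0,0.95,0],0]]'
python3 -m jog '[[-1,[0,0,0],0],[-1,[0,0,0],0],[-1,[0,0,0],0],[-1,[0,0,0],0]]'
python3 tilt.py 0 pics/s4.png
python3 -c "
import cv2
i=cv2.imread('pics/s4.png');cv2.imwrite('pics/s4c.png',cv2.resize(i[150:270,280:430],None,fx=5,fy=5,interpolation=cv2.INTER_CUBIC))"
```

```text
t: 14.35
ee_pos: [0.5789, -0.3159, 0.2558]
t: 14.98
ee_pos: [0.5789, -0.316, 0.2557]
t: 15.6
ee_pos: [0.5789, -0.316, 0.2558]
t: 16.23
ee_pos: [0.5792, -0.3063, 0.2566]
eef_rot: [-2.227, -2.216, 0.0]
t: 16.85
ee_pos: [0.5792, -0.2607, 0.2568]
t: 17.48
ee_pos: [0.5792, -0.1777, 0.2568]
t: 18.1
ee_pos: [0.5791, -0.0574, 0.2568]
t: 18.73
ee_pos: [0.5728, 0.0899, 0.2568]
eef_rot: [-2.228, -2.215, -0.0]
ft_force: [1.1, 0.6, -5.8]
grip_width: 0.0555
gripper_force: 65.8
t: 19.23
ee_pos: [0.5733, 0.0874, 0.2568]
eef_rot: [2.229, 2.214, -0.0]
ft_force: [1.4, -1.3, -4.8]
grip_width: 0.0554
gripper_force: 65.8
t 19.23 pos [0.5733 0.0874 0.2568] shaker-frame [-0.0066  0.2934  0.2523] toolz [ 0. -0. -1.] yawy -0.007 F [ 1.4 -1.3 -4.8] T [-0.02 -0.02 -0.02] w 0.0554 gf 65.8
scene 0 970 cost 0.84339 [ 0.5725  0.098   0.1    -1.576   0.0064] pitch deg(+ = dial up) 0.4
scene 1 859 cost 3.39367 [ 0.5726  0.1007  0.1003  1.5607 -0.0163] pitch deg(+ = dial up) -0.9
```

View pics/s4c.png

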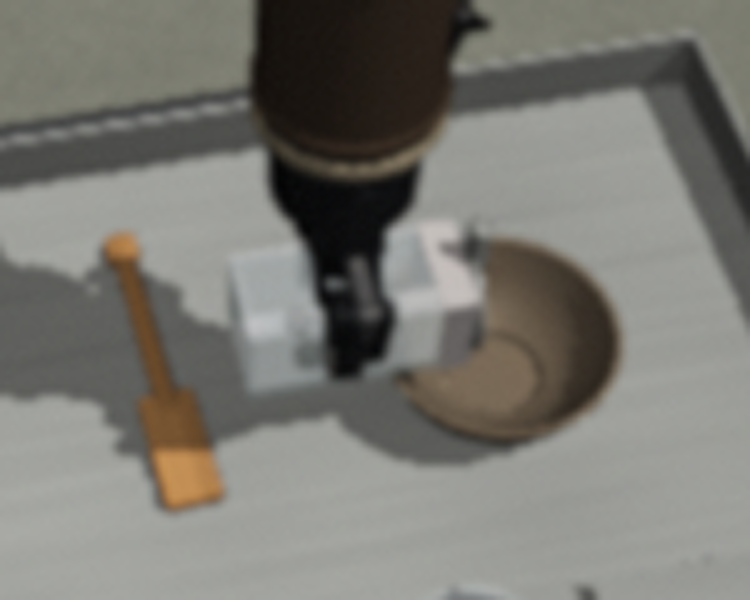

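The jar's mouth is over the bowl at (470,320). The bowl is still empty at (490,370) and the beads are drifting mid-jar near (310,345). Shaking now.

```bash
python3 -m jog '[[-1,[0,1,0],0],[-1,[0,1,0],0],[-1,[0,-1,0],0],[-1,[0,-1,0],0],[-1,[0,0,0],0]]'
cat > beads.py <<'E'
# steel beads seen in the bowl: depth above the bare bowl profile, and a saved crop
from st import *
import sys
c=get_image("scene");i=c["image"][150:270,290:440]
cv2.imwrite(sys.argv[1],cv2.resize(i,None,fx=5,fy=5,interpolation=cv2.INTER_CUBIC))
P0=np.load("sceneP.npy");P=cloud(c)
d=np.linalg.norm(P-P0,axis=2);r=np.hypot(P[...,0]-.576,P[...,1]-.19)
m=((d>.007)&(r<.06)&(P[...,2]<.045)).astype(np.uint8)
n,l,s,cen=cv2.connectedComponentsWithStats(m)
for k in range(1,n):
    if s[k,4]>5: print(s[k],np.nanmedian(P[l==k],0).round(3))
s=env.get_state();print(s["t"],s["ft_force"].round(2))
E
python3 beads.py pics/s5.png; python3 tilt.py 0
```

```text
t: 19.9
ee_pos: [0.5732, 0.0861, 0.2568]
eef_rot: [-2.231, -2.212, 0.001]
ft_force: [-0.0, 0.9, -5.5]
grip_width: 0.0551
gripper_force: 65.9
19.95 [-0.61  0.9  -4.45]
t 19.95 pos [0.5733 0.087  0.2568] shaker-frame [-0.0064  0.293   0.2523] toolz [-0.  0. -1.] yawy -0.008 F [-0.6  0.9 -4.5] T [-0.02 -0.03  0.07] w 0.0553 gf 65.9
scene 0 968 cost 0.75516 [ 0.5726  0.0977  0.1002 -1.5758  0.0018] pitch deg(+ = dial up) 0.1
scene 1 855 cost 2.85802 [ 0.5728  0.1056  0.1004  1.5613 -0.0148] pitch deg(+ = dial up) -0.8
```

View pics/s5.png

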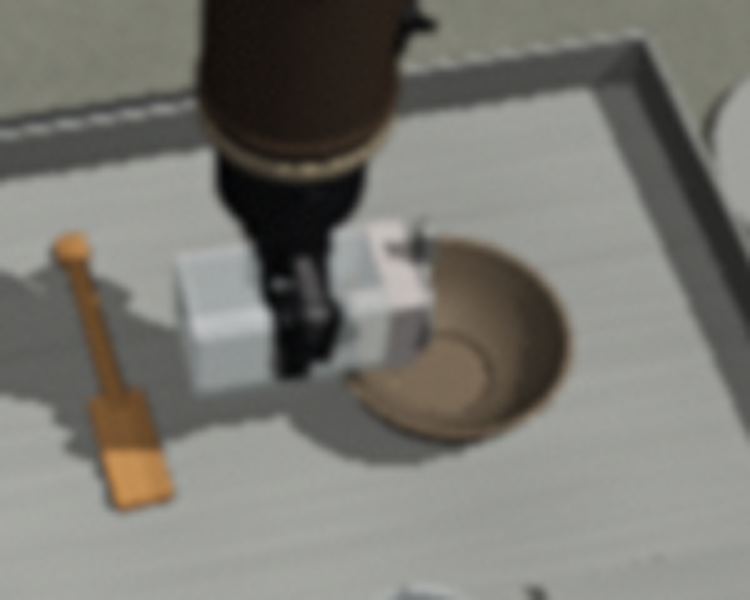

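No beads remain in the rear half of the jar, and the visible bowl bottom (440,375) is empty, so they are near the front of the jar. I'll let them roll and repeat the shakes, checking with numbers.

```bash
python3 -m jog '[[-1,[0,0,0],0],[-1,[0,0,0],0],[-1,[0,0,0],0],[-1,[0,0,0],0]]' | head -1
python3 beads.py pics/a1.png
python3 -m jog '[[-1,[0,1,0],0],[-1,[0,1,0],0],[-1,[0,-1,0],0],[-1,[0,-1,0],0],[-1,[0,0,0],0]]' | head -1
python3 -m jog '[[-1,[0,0,0],0],[-1,[0,0,0],0],[-1,[0,0,0],0]]' | head -1
python3 beads.py pics/a2.png
```

```text
t: 20.5
20.55 [-0.97 -0.25 -4.66]
t: 21.18
t: 21.55
21.6 [ 0.43 -0.05 -5.64]
```

Run:
```python
from st import *
s=get_image("scene");t=get_image("top")
p=proj(s,[[.573,.1,.1]])[0].astype(int);q=proj(t,[[.573,.13,.1]])[0].astype(int);print(p,q)
a=cv2.resize(s["image"][p[1]-25:p[1]+35,p[0]-35:p[0]+45],(800,600),interpolation=cv2.INTER_CUBIC)
a=cv2.convertScaleAbs(a,alpha=1.3,beta=-30)
b=cv2.resize(t["image"][q[1]-40:q[1]+40,q[0]-50:q[0]+50],(250,200),interpolation=cv2.INTER_CUBIC)
a[:200,550:]=b
cv2.imwrite("pics/s6.png",a)
```

```text
[350 211] [287 185]
```

View pics/s6.png

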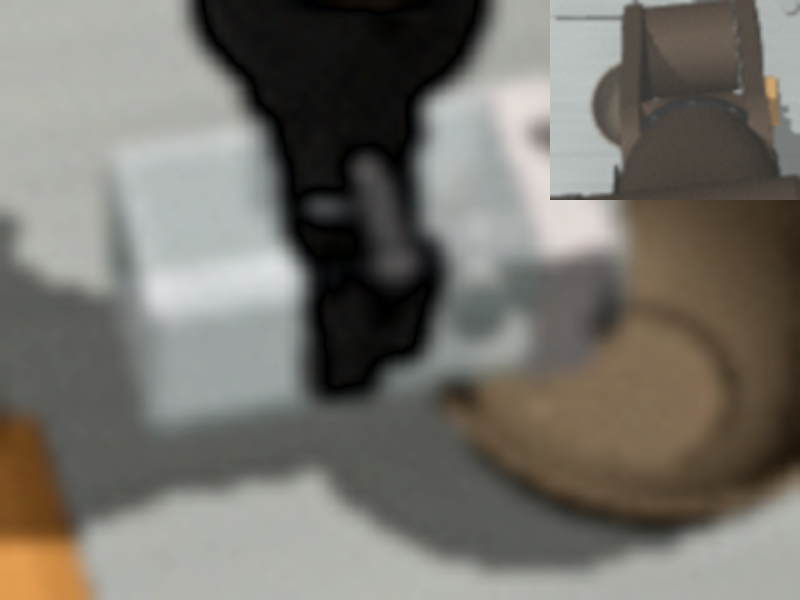

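One bead shows just inside the lid at (475,300). I'll stroke slowly forward and jerk back, with some sideways wiggle.

```bash
python3 -m jog '[[-1,[0,0.15,0],0],[-1,[0,0.3,0],0],[-1,[0,0.4,0],0],[-1,[0,0.4,0],0],[-1,[0,0.35,0],0]]' | head -1
python3 -m jog '[[-1,[0,0.25,0],0],[-1,[0,0.15,0],0],[-1,[0,-1,0],0],[-1,[0,-1,0],0],[-1,[0,0,0],0]]' | head -1
python3 beads.py pics/a3.png
python3 -m jog '[[-1,[0.1,0.15,0],0],[-1,[0.2,0.3,0],0],[-1,[-0.3,0.4,0],0],[-1,[-0.3,0.4,0],0],[-1,[0.3,0.35,0],0]]' | head -1
python3 -m jog '[[-1,[0,0.25,0],0],[-1,[0,0.15,0],0],[-1,[0,-1,0],0],[-1,[0,-1,0],0],[-1,[0,0,0],0]]' | head -1
python3 beads.py pics/a4.png
python3 tilt.py 0
```

```text
t: 22.32
t: 22.95
[371 220   5   5  12] [0.572 0.173 0.021]
[377 223   5   5  20] [0.585 0.186 0.024]
23.0 [ 0.02  0.73 -6.19]
t: 23.62
t: 24.25
[371 220   5   5  13] [0.571 0.174 0.021]
[377 223   5   5  22] [0.584 0.186 0.023]
24.3 [-0.47 -0.02 -5.58]
t 24.30 pos [0.5732 0.0872 0.2568] shaker-frame [-0.0065  0.2931  0.2523] toolz [-0.  0. -1.] yawy -0.008 F [-0.5 -0.  -5.6] T [-0.18 -0.   -0.02] w 0.0556 gf 65.9
scene 0 963 cost 0.84174 [ 0.5724  0.0977  0.1001 -1.5791  0.0039] pitch deg(+ = dial up) 0.2
scene 1 854 cost 3.33086 [ 0.5726  0.1006  0.1004  1.559  -0.0115] pitch deg(+ = dial up) -0.7
```

```bash
python3 -m jog '[[-1,[0,1,0],0],[-1,[0,1,0],0],[-1,[0,-1,0],0],[-1,[0,-1,0],0],[-1,[0,0,0],0]]' | head -1
python3 -m jog '[[-1,[0,0.15,0],0],[-1,[0,0.3,0],0],[-1,[0,0.4,0],0],[-1,[0,0.4,0],0],[-1,[0,0.35,0],0]]' | head -1
python3 -m jog '[[-1,[0,0.25,0],0],[-1,[0,0.15,0],0],[-1,[0,-1,0],0],[-1,[0,-1,0],0],[-1,[0,0,0],0]]' | head -1
python3 beads.py pics/a5.png
python3 -m jog '[[-1,[0.3,0.15,0],0],[-1,[0.3,0.3,0],0],[-1,[-0.6,0.4,0],0],[-1,[0,0.4,0],0],[-1,[0,0.35,0],0]]' | head -1
python3 -m jog '[[-1,[0,0.25,0],0],[-1,[0,0.15,0],0],[-1,[0,-1,0],0],[-1,[0,-1,0],0],[-1,[0,0,0],0]]' | head -1
python3 beads.py pics/a6.png
```

```text
t: 24.98
t: 25.6
t: 26.22
[374 223   9   9  47] [0.589 0.181 0.023]
26.275 [-0.11 -0.19 -5.95]
t: 26.9
t: 27.52
[374 223   9   9  45] [0.591 0.182 0.024]
27.575 [-0.68  0.66 -5.02]
```

```bash
cat > nb.py <<'E'
from st import *
c=get_image("scene");P0=np.load("sceneP.npy");P=cloud(c)
d=np.linalg.norm(P-P0,axis=2);r=np.hypot(P[...,0]-.576,P[...,1]-.19)
X=P[(d>.004)&(r<.06)&(P[...,2]<.045)]
rng=np.random.default_rng(0)
for n in(1,2,3,4):
    best=None
    for k in range(12):
        p0=X[rng.choice(len(X),n)]-[0,0,.008]
        f=lambda p:np.min(np.abs(np.linalg.norm(X[:,None]-p.reshape(-1,3),axis=2)-.008),axis=1)
        q=least_squares(f,p0.ravel(),loss="soft_l1",f_scale=.002)
        if best is None or q.cost<best.cost:best=q
    print(n,len(X),"%.2f mm"%(1e3*np.mean(best.fun)),best.x.reshape(-1,3).round(3).tolist())
E
python3 nb.py
```

```text
1 251 29.44 mm [[0.582, 0.195, 0.017]]
2 251 18.69 mm [[0.557, 0.218, 0.02], [0.596, 0.18, 0.016]]
3 251 15.09 mm [[0.596, 0.221, 0.018], [0.594, 0.174, 0.016], [0.548, 0.216, 0.021]]
4 251 12.46 mm [[0.579, 0.224, 0.02], [0.541, 0.214, 0.022], [0.622, 0.198, 0.01], [0.589, 0.175, 0.018]]
```

```bash
python3 -m jog '[[-1,[0,0,0.5],0],[-1,[0,0,1],0],[-1,[0,0,0.5],0],[-1,[0,0,0],0]]' | head -2
python3 beads.py pics/a7.png
python3 - <<'E'
from st import *
c=get_image("scene");p=proj(c,[[.576,.18,.03]])[0].astype(int)
cv2.imwrite("pics/s7.png",cv2.resize(c["image"][p[1]-40:p[1]+35,p[0]-60:p[0]+40],(800,600),interpolation=cv2.INTER_CUBIC))
E
```

```text
t: 28.12
ee_pos: [0.5736, 0.0884, 0.3182]
[370 218   5   6  22] [0.564 0.171 0.023]
[374 223   9   9  44] [0.59  0.183 0.023]
28.175 [-0.06 -0.49 -4.81]
```

View pics/s7.png

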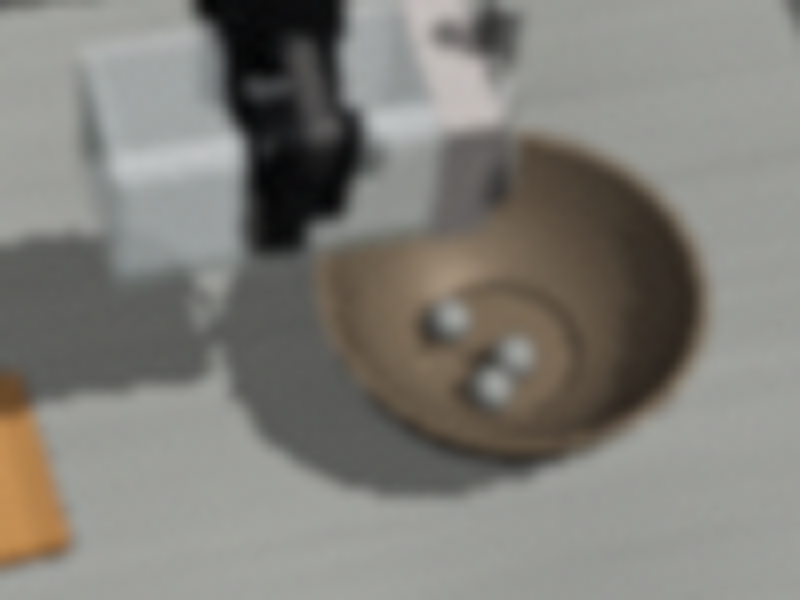

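Three beads lie in the bowl at (448,318), (517,352) and (492,387). One is still in the jar, so I'll lower again and shake more.

```bash
python3 -m jog '[[-1,[0,0,-0.5],0],[-1,[0,0,-0.8],0],[-1,[0,0,-0.5],0],[-1,[0,1,0],0],[-1,[0,1,0],0]]' | head -1
python3 -m jog '[[-1,[0,-1,0],0],[-1,[0,-1,0],0],[-1,[0,0,0],0],[-1,[0.3,0.15,0],0],[-1,[0.3,0.3,0],0]]' | head -1
python3 -m jog '[[-1,[-0.6,0.4,0],0],[-1,[0,0.4,0],0],[-1,[0,0.35,0],0],[-1,[0,0.25,0],0],[-1,[0,0.15,0],0]]' | head -1
python3 -m jog '[[-1,[0,-1,0],0],[-1,[0,-1,0],0],[-1,[0,0,0],0],[-1,[-0.2,0.15,0],0],[-1,[-0.3,0.3,0],0]]' | head -1
python3 -m jog '[[-1,[0.5,0.4,0],0],[-1,[0,0.4,0],0],[-1,[0,0.35,0],0],[-1,[0,0.25,0],0],[-1,[0,0.15,0],0]]' | head -1
python3 -m jog '[[-1,[0,-1,0],0],[-1,[0,-1,0],0],[-1,[0,0,0.5],0],[-1,[0,0,0.8],0],[-1,[0,0,0.5],0]]' | head -2
python3 beads.py pics/a8.png; python3 tilt.py 0
```

```text
t: 28.85
t: 29.48
t: 30.1
t: 30.72
t: 31.35
t: 31.98
ee_pos: [0.5735, 0.0883, 0.3183]
[374 217  14  15  69] [0.583 0.189 0.022]
[370 218   6   6  23] [0.564 0.172 0.023]
32.025 [ 1.64 -0.11 -2.96]
t 32.02 pos [0.5739 0.0884 0.3198] shaker-frame [-0.0062  0.2945  0.3153] toolz [ 0.003  0.    -1.   ] yawy -0.006 F [ 1.6 -0.1 -3. ] T [-0.04 -0.09  0.01] w 0.0558 gf 66.5
scene 0 1070 cost 0.74176 [ 0.5735  0.0992  0.1632 -1.5757  0.0064] pitch deg(+ = dial up) 0.4
scene 1 955 cost 2.89614 [ 0.5738  0.1072  0.1636  1.5642 -0.016 ] pitch deg(+ = dial up) -0.9
```

```bash
python3 - <<'E'
from st import *
c=get_image("scene");i=c["image"];P=cloud(c);r=np.hypot(P[...,0]-.576,P[...,1]-.19)
g=cv2.cvtColor(i,cv2.COLOR_BGR2HSV);m=((g[...,1]<45)&(g[...,2]>140)&(r<.064)&(P[...,2]<.05)).astype(np.uint8)
n,l,s,ce=cv2.connectedComponentsWithStats(m,connectivity=4);print([(x[4],ce[k].round(1).tolist()) for k,x in enumerate(s)][1:])
E
python3 -m jog '[[-1,[-0.2,-0.5,0],0.5],[-1,[-0.2,-0.95,0],1],[-1,[-0.2,-0.95,0],1],[-1,[-0.2,-0.95,0],1],[-1,[-0.2,-0.95,0],1]]' | head -1
python3 -m jog '[[-1,[-0.2,-0.95,0],1],[-1,[-0.2,-0.95,0],1],[-1,[-0.2,-0.95,0],1],[-1,[-0.2,-0.95,0],1],[-1,[-0.2,-0.95,0],1]]' | head -1
python3 -m jog '[[-1,[0,-0.6,0],1],[-1,[0,0,0],1],[-1,[0,0,0],1],[-1,[0,0,0],1],[-1,[0,0,0],1]]' | head -1
python3 -m jog '[[-1,[0,0,0],1],[-1,[0,0,0],1],[-1,[0,0,0],0.4],[-1,[0,0,0],0]]' | head -1
python3 tilt.py 0
```

```text
[(np.int32(6), [372.5, 220.0]), (np.int32(5), [384.8, 219.4]), (np.int32(4), [380.5, 224.5]), (np.int32(4), [377.5, 228.5]), (np.int32(1), [401.0, 229.0]), (np.int32(129), [388.5, 239.9])]
t: 32.75
t: 33.38
t: 34.0
t: 34.5
t 34.50 pos [ 0.5132 -0.2014  0.3164] shaker-frame [-0.0031 -0.0016  0.3119] toolz [-0.001  0.    -1.   ] yawy 1.345 F [-0.6 -0.3 -4.8] T [-0.08 -0.07 -0.02] w 0.0556 gf 66.2
scene 0 627 cost 0.61831 [ 0.5039 -0.1981  0.16   -0.2254  0.0079] pitch deg(+ = dial up) 0.5
scene 1 520 cost 0.71142 [ 0.5037 -0.1981  0.1599  2.9182 -0.0034] pitch deg(+ = dial up) -0.2
```

Four bright beads are in the bowl: (372,220), (385,219), (380,224) and (377,228). Lowering onto the rest with about 8 mm offset to the dial side, then pressing it flat.

```bash
python3 -m jog '[[-1,[0.04,0.03,-0.5],0],[-1,[0,0,-1],0],[-1,[0,0,-0.6],0],[-1,[0,0,-0.3],0],[-1,[0,0,0],0]]'|tail -4
python3 -m jog '[[-1,[0,0,-0.1],0],[-1,[0,0,-0.1],0],[-1,[0,0,0],0]]'|grep -E "ee_pos|force"
python3 -m jog '[[-1,[0,0,-0.1],0],[-1,[0,0,-0.1],0],[-1,[0,0,0],0]]'|grep -E "ee_pos|force"
python3 tilt.py 0.1
```

```text
eef_rot: [-0.353, -3.121, -0.001]
ft_force: [0.7, 0.2, -4.3]
grip_width: 0.0553
gripper_force: 66.2
ee_pos: [0.5144, -0.2007, 0.2389]
ft_force: [0.8, 0.8, -4.9]
gripper_force: 66.2
ee_pos: [0.5158, -0.2011, 0.2337]
ft_force: [6.0, 0.4, 5.9]
gripper_force: 67.7
t 35.92 pos [ 0.5158 -0.2011  0.2337] shaker-frame [-0.0005 -0.0007  0.2292] toolz [ 0.004 -0.002 -1.   ] yawy 1.346 F [6.  0.4 5.9] T [ 0.2  -0.59 -0.09] w 0.0553 gf 67.7
scene 0 541 cost 0.98791 [ 0.5069 -0.1979  0.078  -0.2281  0.0664] pitch deg(+ = dial up) 3.8
scene 1 447 cost 0.90326 [ 0.5067 -0.1976  0.0778  2.9137 -0.0637] pitch deg(+ = dial up) -3.6
```

```bash
python3 -m jog '[[-1,[0,0,-0.1],0],[-1,[0,0,-0.1],0],[-1,[0,0,0],0]]'|grep -E "ee_pos|force"
python3 tilt.py 0.15
python3 -m jog '[[-1,[0,0,-0.07],0],[-1,[0,0,-0.06],0],[-1,[0,0,0],0]]'|grep -E "ee_pos|force"
python3 tilt.py 0.2
```

```text
ee_pos: [0.5165, -0.2014, 0.2281]
ft_force: [8.4, -2.0, 7.2]
gripper_force: 67.7
t 36.35 pos [ 0.5165 -0.2014  0.2281] shaker-frame [ 2.000e-04 -9.000e-04  2.236e-01] toolz [ 0.006 -0.002 -1.   ] yawy 1.346 F [ 8.4 -2.   7.2] T [-0.19 -0.79 -0.01] w 0.0554 gf 67.7
scene 0 541 cost 1.49290 [ 0.508  -0.1984  0.0734 -0.2273  0.1487] pitch deg(+ = dial up) 8.5
scene 1 440 cost 1.18469 [ 0.5076 -0.198   0.0736  2.9126 -0.1539] pitch deg(+ = dial up) -8.8
ee_pos: [0.5169, -0.2016, 0.2245]
ft_force: [11.2, -1.3, 10.5]
gripper_force: 68.2
t 36.77 pos [ 0.5169 -0.2016  0.2245] shaker-frame [ 0.0006 -0.001   0.22  ] toolz [ 0.007 -0.003 -1.   ] yawy 1.346 F [11.2 -1.3 10.5] T [-0.1  -0.98 -0.07] w 0.0555 gf 68.2
scene 0 568 cost 3.12309 [ 0.5095 -0.1986  0.0696 -0.2305  0.182 ] pitch deg(+ = dial up) 10.4
scene 1 466 cost 1.49451 [ 0.5082 -0.1983  0.0701  2.9134 -0.1948] pitch deg(+ = dial up) -11.2
```

```bash
python3 -m jog '[[-1,[0.06,-0.01,-0.07],0],[-1,[0.03,-0.01,-0.06],0],[-1,[0,0,0],0]]'|grep -E "ee_pos|force"
python3 -m jog '[[-1,[0.03,0,-0.04],0],[-1,[0,0,0],0]]'|grep -E "ee_pos|force"
python3 tilt.py 0.22
```

```text
ee_pos: [0.5185, -0.2019, 0.2203]
ft_force: [3.8, -2.1, 12.2]
gripper_force: 68.0
ee_pos: [0.5187, -0.2019, 0.2202]
ft_force: [-9.2, -1.8, 41.6]
gripper_force: 71.2
t 37.45 pos [ 0.5187 -0.2019  0.2202] shaker-frame [ 0.0025 -0.0009  0.2157] toolz [ 0.003 -0.002 -1.   ] yawy 1.346 F [-9.2 -1.8 41.6] T [-0.45  1.57  0.05] w 0.0552 gf 71.2
scene 0 580 cost 3.90676 [ 0.512  -0.199   0.0655 -0.2362  0.2456] pitch deg(+ = dial up) 14.1
scene 1 467 cost 1.48786 [ 0.5093 -0.1985  0.0668  2.9157 -0.2639] pitch deg(+ = dial up) -15.1
```

```bash
python3 -m jog '[[-1,[0,0,0.04],0],[-1,[0,0,0],0],[0.2,[0,0,0],0],[1,[0,0,0],0],[1,[0,0,0],0]]'|grep -E "ee_pos|force|width"
python3 -m jog '[[1,[0,0,0.5],0],[1,[0,0,1],0],[1,[0,0,1],0],[1,[0,0,1],0],[1,[0,0,1],0]]'|grep -E "ee_pos|force|width"
python3 -m jog '[[1,[-0.3,0.5,1],0],[1,[-0.3,1,0.5],0],[1,[0,1,0],0],[1,[0,0,0],0],[1,[0,0,0],0]]'|grep -E "ee_pos|force|width"
python3 look.py; python3 beads.py pics/a9.png
python3 - <<'E'
from st import *
P=cloud(get_image("scene")).reshape(-1,3)
m=(np.hypot(P[:,0]-.58,P[:,1]-.19)<.1)&(P[:,2]>.046)&(P[:,2]<.07);Q=P[m]
print("bowl",least_squares(lambda p:np.hypot(Q[:,0]-p[0],Q[:,1]-p[1])-p[2],[.58,.19,.065],loss="soft_l1",f_scale=.003).x)
E
```

```text
ee_pos: [0.5181, -0.2012, 0.219]
ft_force: [-0.6, -0.5, -0.2]
grip_width: 0.0854
gripper_force: 0.0
ee_pos: [0.5179, -0.2012, 0.356]
ft_force: [-0.5, -0.1, 0.0]
grip_width: 0.0853
gripper_force: 0.0
ee_pos: [0.5001, -0.1264, 0.3995]
ft_force: [0.3, -0.1, -0.2]
grip_width: 0.0854
gripper_force: 0.0
t 39.38 pos [ 0.5001 -0.1264  0.3995] shaker-frame [-0.032   0.0688  0.395 ] toolz [ 0.001 -0.    -1.   ] yawy 1.347 F [ 0.3 -0.1 -0.2] T [-0.07 -0.   -0.02] w 0.0854 gf 0.0
scene [ 0.516  -0.2003 -0.2145  0.0235  0.0041] 0.00142
scene [ 0.516  -0.2003 -0.2146  0.0277  0.0041] 0.00142
both [ 0.5151 -0.1999 -0.2233  0.0271  0.0044] 0.00155
both [ 0.5151 -0.1999 -0.2232  0.0309  0.0044] 0.00155
[382 217   6   6  21] [0.568 0.207 0.023]
[370 218   5   5  21] [0.565 0.171 0.023]
[375 223   8   9  43] [0.59  0.183 0.023]
39.525 [0.29 0.77 0.21]
bowl [0.57456702 0.18810065 0.0656259 ]
```

Run:
```python
import sys; sys.argv=["x"]
import numpy as np
exec(open("tilt.py").read().split("report(); tilt(")[0])
for nm,P in(("start",np.load("sceneP.npy").reshape(-1,3)),("now",cloud(get_image("scene")).reshape(-1,3))):
    c0=C+[0,0,.062];l=R.from_euler('z',-YAW).apply(P-c0);q=l@A;u=l@U
    X=P[(u>0)&(np.abs(l[:,1])<.045)&(np.abs(q)<.07)&(u<.04)]
    r=least_squares(lambda p:jar(p,X),[*c0,YAW,.26],loss="soft_l1",f_scale=.003,x_scale=[.01,.01,.01,.1,.1],diff_step=1e-3);print(nm,len(X),r.x.round(4))
```

```text
start 1057 [ 0.5107 -0.2007  0.0665 -0.2149  0.2655]
now 1024 [ 0.5092 -0.1985  0.067  -0.2267  0.2686]
```

The jar is back within about 3 mm and 0.01 rad of its start pose, all four beads are in the bowl, the bowl hasn't moved and the gripper is clear.

```bash
python3 -c "
from cell import ticket
print(ticket.close_job())"
```

```text
the job is handed in; nothing more can be done
None
```

The job is handed in: I turned the dial to lug-up on the rest, shook all four beads into the unmoved bowl, and laid the shaker back within about 3 mm of its start pose; the hand-in returned no verdict.

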